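# Line up the check weights beside the balance

### The job

Stand the four steel check weights upright in order of size on the marks of the white strip, one centred on each mark, with the largest at the end nearest the balance and the smallest at the far end. Do not tip any weight over on the way.

Things in the scene. Friction and masses are not known exactly. Their poses are not given: they have to be found in the camera images.
- weight_largest: the largest of four upright steel knob weights: a plain round cylinder 50 mm across and 68 mm high, with a slimmer neck and knob on top, 88 mm high in all, about 0.8 kg. Origin at the centre of its underside, z up along its axis.
- weight_second: the second largest of four upright steel knob weights: a plain round cylinder 40 mm across and 54 mm high, with a slimmer neck and knob on top, 72 mm high in all, about 0.4 kg. Origin at the centre of its underside, z up along its axis.
- weight_third: the third largest of four upright steel knob weights: a plain round cylinder 32 mm across and 42 mm high, with a slimmer neck and knob on top, 58 mm high in all, about 0.2 kg. Origin at the centre of its underside, z up along its axis.
- weight_smallest: the smallest of four upright steel knob weights: a plain round cylinder 24 mm across and 32 mm high, with a slimmer neck and knob on top, 46 mm high in all, about 0.1 kg. Origin at the centre of its underside, z up along its axis.
- mark_1 (a point): centre of the first of four equal round dark marks (52 mm across, flat, no recess) in a row, 80 mm apart, on a fixed flat white strip 310 x 70 x 12 mm; mark_1 is at the strip's left end as seen from the robot (+y), mark_4 at its right end. The point lies on the strip's top face, 12 mm above the bench; its y axis runs along the row towards mark_1, z up.
- mark_2 (a point): centre of the second of four equal round dark marks (52 mm across, flat, no recess) in a row, 80 mm apart, on a fixed flat white strip 310 x 70 x 12 mm; mark_1 is at the strip's left end as seen from the robot (+y), mark_4 at its right end. The point lies on the strip's top face, 12 mm above the bench; its y axis runs along the row towards mark_1, z up.
- mark_3 (a point): centre of the third of four equal round dark marks (52 mm across, flat, no recess) in a row, 80 mm apart, on a fixed flat white strip 310 x 70 x 12 mm; mark_1 is at the strip's left end as seen from the robot (+y), mark_4 at its right end. The point lies on the strip's top face, 12 mm above the bench; its y axis runs along the row towards mark_1, z up.
- mark_4 (a point): centre of the fourth of four equal round dark marks (52 mm across, flat, no recess) in a row, 80 mm apart, on a fixed flat white strip 310 x 70 x 12 mm; mark_1 is at the strip's left end as seen from the robot (+y), mark_4 at its right end. The point lies on the strip's top face, 12 mm above the bench; its y axis runs along the row towards mark_1, z up.
- balance: fixed white bench balance, 220 x 165 x 67 mm high, with a round steel pan 132 mm across; it stands at the back of the bench behind the strip, either on the left (+y) or on the right (-y), so one end of the strip is plainly nearer to it. Origin at the centre of its underside.
Not all that is in view belongs to the job. What is shaped like the weight_third but orange is not meant. What is shaped like the weight_second but orange or red is not meant.

How it is judged:
At the end, for the whole second after the job is handed in: All four weights stand upright (within 0.1 rad) and at rest on the strip, each centred within 12 mm on its own mark, in falling order of size away from the end nearest the balance (((world y of balance above 0 m and horizontal distance between weight_largest and mark_1 below 0.012 m and horizontal distance between weight_second and mark_2 below 0.012 m and horizontal distance between weight_third and mark_3 below 0.012 m and horizontal distance between weight_smallest and mark_4 below 0.012 m) or (not (world y of balance above 0 m) and horizontal distance between weight_largest and mark_4 below 0.012 m and horizontal distance between weight_second and mark_3 below 0.012 m and horizontal distance between weight_third and mark_2 below 0.012 m and horizontal distance between weight_smallest and mark_1 below 0.012 m)) and z of weight_largest in the frame of mark_1 between -0.004 and 0.004 m and angle between each of weight_largest, weight_second, weight_third, weight_smallest's own z axis and vertical below 0.1 rad and linear speed of each of weight_largest, weight_second, weight_third, weight_smallest below 0.02 m/s and z of weight_second in the frame of mark_1 between -0.004 and 0.004 m and z of weight_third in the frame of mark_1 between -0.004 and 0.004 m and z of weight_smallest in the frame of mark_1 between -0.004 and 0.004 m); the robot touches nothing.
It fails at once if a weight was tipped over (more than 0.8 rad from upright) (angle between any of weight_largest, weight_second, weight_third, weight_smallest's own z axis and vertical above 0.8 rad).
It also fails if it takes over 104 s, if anything falls off the work surface, if the arm or the gripper's body presses on something with over 40 N, if the wrist force passes 120 N, or if a joint passes its speed limit or range.

### The arm

A 6-joint arm with a two-finger parallel gripper is mounted at the origin on a cart in front of the work surface, level with it; the furniture and walls round the work are solid. World frame = base frame: x ahead of the robot, y to its left, z up, the work surface at z = 0. Lengths are in m, angles in rad, forces in N, time in s.
With the tool pointing down it reaches from about 0.25 to 0.775 m from the base axis. Payload 4 kg.
Tool frame: the origin (TCP) lies between the finger pads; the fingertips stand 25 mm ahead of it and the grasp point (between the pads) lies 6 mm ahead of it (robot.tip_reach is the distance from the TCP to the fingertips, in m); z points along the fingers, y is the line along which they close (so a half turn about z gives the same grasp; the last joint's range is limited). The gripper opens to 94 mm and grips with 3 to 60 N. Pads are 16 mm wide; open, the fingers measure 119 mm over their backs; the gripper's body (75 mm by 177 mm) begins 78 mm behind the grasp point.
Start: joints at [-1.239, 0.087, 1.371, -0, 1.684, -0.103], TCP at [0.232, -0.499, 0.231] pointing down, gripper open.
Joint ranges: [-3.1, 3.1], [-0.76, 2.03], [0.27, 2.55], [-1.08, 4.22], [0.17, 2.65], [-2.57, 2.57]. Speed limits (rad/s): [2.79, 2.79, 3.14, 3.14, 3.14, 3.14].

### API

Orientations are given as [roll, pitch, yaw] about the fixed x, y, z axes, in that order (R = Rz(yaw) Ry(pitch) Rx(roll)).
In Python, from bench import sensors, snapshot, camera_info, ticket, robot gives the robot as it stands.
- The arm moves only by the tool arm_command, never from a script. Its argument "plan" is a list of rows, each an object with "grip": the closure, from -1 (fully open) to 1 (shut); "slide": the shift along the tool's x, y, z normalised to -1 to 1, where 1 is 500 mm, a list of three; "spin": the turn about the tool's z normalised to -1 to 1, where 1 is 5 degrees. A call has 1 to 10 rows; each row shifts and turns the commanded pose from where the row before left it, along the tool's axes as they then stand; what a row does not reach is not made up. A row lasts 1/8 s, in which the tool goes at most 62.5 mm and 10.7 degrees, less where a joint would pass 70% of its speed; a pose out of reach is approached as far as the arm can. A call with a number of a shift or a turn outside -1 to 1 is refused whole. A call with a gripper value outside its range is refused whole. The fingers move at their own pace and stop on an object; the grip force is fixed at half the most. Time passes only in rows, so rows that do not move let the fingers close. It gives the time, the measured TCP pose, the force, the opening and the grip force at its end, in the units of the state.
- sensors.get_obs(): the state, without advancing time (a new reading comes with each control period).
- snapshot(name): name is "side" or "top"; returns the picture (400x640x3 uint8, red, green, blue); there is no depth.
- camera_info(name): a dict with "fx", "fy", "cx", "cy" (pixels), "k1" (the pictures are not rectified: a ray, as slopes to the right and down, at radius r is drawn at 1 + k1 r^2 times it, then the intrinsics apply), "position" and "rotation" of the camera in the world. Camera axes: x right, y up, looking along -z (the intrinsics and any distortion apply to the point x, -y, -z); pixel columns grow to the right and rows downward; lengths in m; the calibration is good to about 2 mm. A picture is of the moment at which its call begins. camera_info takes no time and is no camera call.
- ticket.close_job(): hands the job in; it is judged then, once.
The state is a dict: "time": time; "joint_positions": joint angles; "qvel": joint speeds; "joint_torque": joint torques, N m; "tool_pos": TCP position; "ee_rot": TCP orientation; "wrist_force": force on the tool from outside, world axes, zero at the start; "wrist_torque": the same for the moment, N m; "width": finger opening in m; "finger_force": force on a finger pad.
Only numpy, scipy, OpenCV 4.12 (cv2) and the standard library are available. Lean on these libraries where they do the work, as an engineer would, in place of code of your own. Each camera call takes 0.05 s, during which the arm holds its last target. There are 200 camera calls.

## Working session

There is one attempt and no reset: what is moved stays moved. The work goes in short steps, Python scripts to look and compute and a tool call to move; the robot and the scene stay as the last step left them, time stands still between calls to the robot, and variables do not carry over. Pictures are saved under pics/ and viewed, at most 14 in all, crops included, and the job is handed in when it is done.

Besides the shell and the picture viewer there is one more tool, called after "Emit:" as name([rows], argument=value, ...), one row to a line, values as JSON. arm_command: Moves the arm, as the interface text tells. Scaled input: -1 to 1 covers 500 mm each way for a shift and 5 degrees each way for a turn. Its arguments: {"type":"object","properties":{"plan":{"type":"array","items":{"type":"object","properties":{"grip":{"type":"number"},"slide":{"type":"array","items":{"type":"number"}},"spin":{"type":"number"}}}}},"required":["plan"]}

```bash
mkdir -p pics; ls
python3 - <<'E'
from bench import sensors, snapshot, camera_info
import cv2
for n in("top","side"):
    cv2.imwrite(f"pics/{n}0.png",snapshot(n)[:,:,::-1]); print(camera_info(n))
print(sensors.get_obs())
E
```

```text
pics
{'fx': 481.3875345781978, 'fy': 481.3875345781978, 'cx': 316.11833421982385, 'cy': 201.27987724369737, 'k1': -0.13452379251664776, 'position': array([ 0.40985086, -0.03769126,  1.2778371 ]), 'rotation': array([ 0.12184439,  0.01047054, -1.55041334])}
{'fx': 378.47117791261854, 'fy': 378.47117791261854, 'cx': 321.9539639160629, 'cy': 198.5755271733352, 'k1': -0.06535624735237448, 'position': array([0.24370616, 0.73257645, 0.67116646]), 'rotation': array([ 0.93780931, -0.01533056, -2.74734467])}
{'time': 0.1, 'joint_positions': array([-1.23912078e+00,  8.78521391e-02,  1.37211035e+00, -3.14277258e-06,
        1.68359130e+00, -1.03108498e-01]), 'qvel': array([-9.72179076e-05,  8.42666595e-05, -3.73917408e-03, -7.81528413e-05,
        2.95053078e-04, -7.83331267e-04]), 'joint_torque': array([ 3.57662990e-03, -3.41249907e+01, -3.03301477e+01,  7.20794778e-02,
        3.03666468e-02, -9.23598895e-05]), 'tool_pos': array([ 0.23151137, -0.49840528,  0.22943333]), 'ee_rot': array([-3.13964162e+00, -1.98744189e-04,  4.34783499e-01]), 'wrist_force': array([-0.03317618,  0.02097481,  1.16646057]), 'wrist_torque': array([-0.01271018, -0.03953011, -0.04514036]), 'finger_force': 0.0, 'width': 0.09391519418345279}
```

View pics/top0.png

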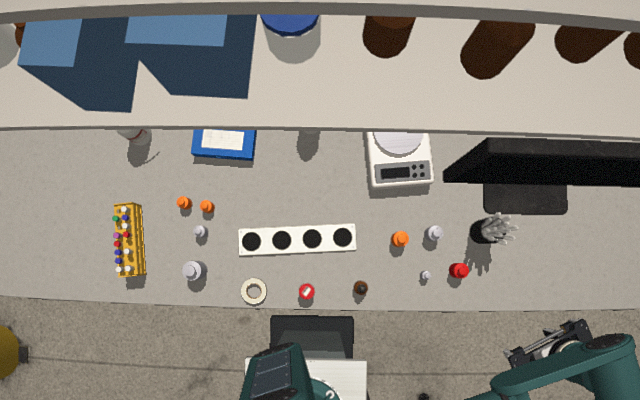

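View pics/side0.png

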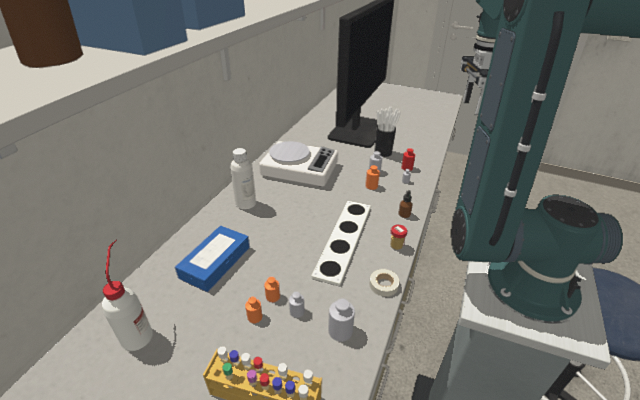

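The balance is at the right (-y), top (400,160), so the largest goes on mark_4 and the smallest on mark_1. There are four steel candidates in the top view: (191,271) largest, (434,232) second, (200,231) third and (425,275) smallest. The orange ones at (184,202), (207,206) and (400,239) and the red one at (459,271) are decoys by colour. I'll confirm this in an enlarged crop and measure.

```bash
cat > h.py <<'E'
import numpy as np, cv2
from scipy.spatial.transform import Rotation as R
from bench import sensors, snapshot, camera_info
def ray(n,px):
    c=camera_info(n); K=np.array([[c['fx'],0,c['cx']],[0,c['fy'],c['cy']],[0,0,1]])
    u=cv2.undistortPoints(np.array([[px]],float),K,np.array([c['k1'],0,0,0.]))[0,0]
    return c['position'],R.from_euler('xyz',c['rotation']).apply([u[0],-u[1],-1])
def onplane(n,px,z):
    p,d=ray(n,px); return p+d*(z-p[2])/d[2]
def proj(n,X):
    c=camera_info(n); q=R.from_euler('xyz',c['rotation']).inv().apply(np.array(X)-c['position'])
    a=np.array([q[0],-q[1]])/-q[2]; a=a*(1+c['k1']*(a@a)); return a*c['fx']+[c['cx'],c['cy']]
def meet(a,b):
    (p,d),(q,e)=ray('top',a),ray('side',b)
    s=np.linalg.lstsq(np.c_[d,-e],q-p,rcond=None)[0]; A=p+s[0]*d;B=q+s[1]*e
    return (A+B)/2,np.linalg.norm(A-B)
E
python3 - <<'E'
from h import *
im=cv2.imread('pics/top0.png'); sd=cv2.imread('pics/side0.png')
g=im[215:265,235:360].max(2)
n,l,st,c=cv2.connectedComponentsWithStats((g<80).astype('uint8'))
for i in range(1,n):
    if st[i,4]>60: print('mark',st[i],c[i]+[235,215],onplane('top',c[i]+[235,215],.012))
for b in(im,):
  lab=cv2.cvtColor(b,cv2.COLOR_BGR2LAB).astype(int)
  for nm,(u,v) in dict(L=(191,271),T=(200,231),S2=(434,232),s=(425,275)).items():
    print(nm,lab[v,u],lab[v-25,u],lab[v,u+6])
    m=(lab[v-18:v+19,u-18:u+19,2]<128).astype('uint8')
    n,l,st,c=cv2.connectedComponentsWithStats(m)
    for i in range(1,n):
        if st[i,4]>15: print(st[i],c[i]+[u-18,v-18])
f=lambda a,u,v,r:cv2.resize(a[v-r:v+r,u-r:u+r],(200,200),interpolation=cv2.INTER_CUBIC)
t=np.hstack([f(im,u,v,20) for u,v in((191,271),(434,232),(200,231),(425,275))])
s=np.hstack([f(sd,u,v,25) for u,v in((342,320),(375,162),(297,305),(406,176))])
cv2.imwrite('pics/crop.png',np.vstack([t,s]))
E
```

```text
mark [ 99  13  18  18 250] [342.068 236.812] [ 0.47183919 -0.09135972  0.012     ]
mark [ 68  15  18  18 255] [311.55294118 238.37254902] [ 0.46618269 -0.01128941  0.012     ]
mark [ 38  16  18  18 255] [281.2627451 239.7372549] [0.4609415  0.06829321 0.012     ]
mark [  7  18  18  18 250] [250.88  241.096] [0.45558199 0.14847377 0.012     ]
L [205 129 128] [176 128 134] [212 130 128]
[23 15  9 12 37] [199.64864865 273.62162162]
[10 16 12 11 42] [189.16666667 274.23809524]
T [174 132 127] [161 161 177] [ 86 129 128]
S2 [214 131 128] [174 130 134] [197 132 128]
[ 9 18 15  8 38] [431.81578947 235.71052632]
s [165 131 126] [172 128 134] [179 130 134]
```

View pics/crop.png

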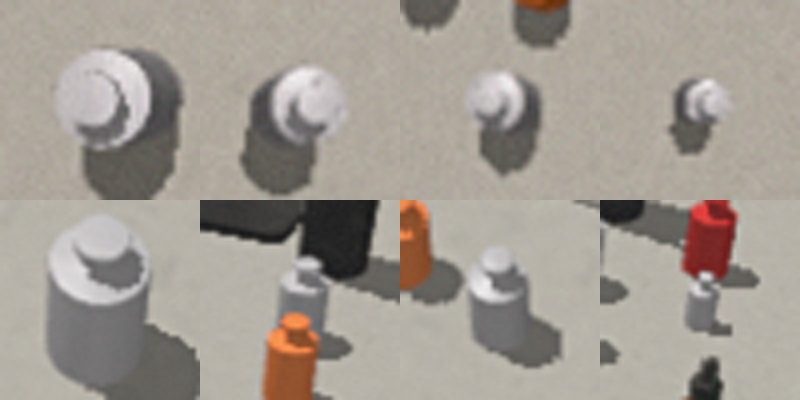

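The crop confirms four plain steel weights of clearly graded size, with no colour. Their body-top discs in the top view are near (191,270), (435.4,232.6), (198.8,230.6) and (426.4,275). Next I'll refine the centres and cross-check them with the side view.

Run:
```python
from h import *
im=cv2.imread('pics/top0.png'); sd=cv2.imread('pics/side0.png')
lab=cv2.cvtColor(im,cv2.COLOR_BGR2LAB).astype(int)
# eye values: disc centre(top), body height, knob top px in side view, total height
W=dict(L=((191,270),.068,.050,(342.0-.5,320-25+10)),)
for nm,u,v,h,D in(('L',191.,270.,.068,50),('2',435.4,232.6,.054,40),('3',198.8,230.6,.042,32),('4',426.4,275,.032,24)):
    r=D/4.6; x0,y0=int(u)-14,int(v)-14
    a=lab[y0:y0+29,x0:x0+29]
    m=((a[...,0]>186)).astype('uint8'); m=cv2.morphologyEx(m,cv2.MORPH_CLOSE,np.ones((3,3)))
    n,l,st,c=cv2.connectedComponentsWithStats(m); i=1+st[1:,4].argmax()
    k=cv2.findContours((l==i).astype('uint8'),0,1)[0][0]
    (cx,cy),rr=cv2.minEnclosingCircle(k)
    P=onplane('top',(cx+x0,cy+y0),h); E=onplane('top',(u,v),h)
    print(nm,np.round([cx+x0,cy+y0,rr+.5],1),'diam mm',round((rr+.5)*2*(1.278-h)/481*1e3,1),P.round(4),'eye',E.round(4),'side px base',proj('side',[*P[:2],0]).round(1),'top',proj('side',[*P[:2],h]).round(1))
for nm,p,h in(('o1',(184,202),.06),('o2',(207,206),.06),('o3',(400,239),.07),('red',(459,271),.07),('brown',(361,287),.06),('redcap',(307,291),.05),('cup',(483,225),.1),('tape',(254,291),.02),('tray',(130,205),.04)):
    print(nm,onplane('top',p,h).round(3))
# monitor left edge top corner, both views
print('mon',meet((488,137),(393,0)),meet((443,180),(341,115)))
print(sensors.get_obs()['time'])
```

```text
L [191. 270.  10.] diam mm 50.1 [0.3769 0.2904 0.068 ] eye [0.3769 0.2904 0.068 ] side px base [339.8 330.5] top [341.4 309.8]
2 [435.8 232.    8. ] diam mm 40.5 [ 0.4861 -0.3296  0.054 ] eye [ 0.4846 -0.3285  0.054 ] side px base [373.9 171.1] top [375.5 157.1]
3 [198.2 229.6   5.9] diam mm 30.2 [0.481  0.2831 0.042 ] eye [0.4784 0.2813 0.042 ] side px base [295.5 311.3] top [294.9 298.6]
4 [426.4 274.8   4.5] diam mm 23.5 [ 0.3765 -0.3099  0.032 ] eye [ 0.376  -0.3099  0.032 ] side px base [404.9 181.5] top [406.3 173.1]
o1 [0.55  0.319 0.06 ]
o2 [0.541 0.258 0.06 ]
o3 [ 0.466 -0.235  0.07 ]
red [ 0.388 -0.385  0.07 ]
brown [ 0.345 -0.139  0.06 ]
redcap [ 0.331 -0.003  0.05 ]
cup [ 0.502 -0.438  0.1  ]
tape [0.326 0.135 0.02 ]
tray [0.542 0.472 0.04 ]
mon (array([ 0.54486282, -0.31015756,  0.53501798]), np.float64(0.12846138868400464)) (array([ 0.60269303, -0.31535311,  0.18462612]), np.float64(0.008165079853501716))
0.1
```

Emit:
arm_command([
  {"grip":-1,"slide":[0,0,0],"spin":-1},
  {"grip":-1,"slide":[0,0,0],"spin":-1},
  {"grip":-1,"slide":[0,0,0],"spin":-1},
  {"grip":-1,"slide":[0,0,0],"spin":-1},
  {"grip":-1,"slide":[0,0,0],"spin":-1},
  {"grip":-1,"slide":[0,0,0],"spin":-1},
  {"grip":-1,"slide":[0,0,0],"spin":-1},
  {"grip":-1,"slide":[0,0,0],"spin":-1},
  {"grip":-1,"slide":[0,0,0],"spin":-1},
  {"grip":-1,"slide":[0,0,0],"spin":-1},
])

```text
time: 1.35
tool_pos: [0.2316, -0.4985, 0.2298]
ee_rot: [-3.141, -0.001, 1.31]
wrist_force: [-0.3, 0.9, -0.7]
width: 0.0938
finger_force: 0.0
```

Emit:
arm_command([
  {"grip":-1,"slide":[0,0,0],"spin":-1},
  {"grip":-1,"slide":[0,0,0],"spin":-1},
  {"grip":-1,"slide":[0,0,0],"spin":-1},
  {"grip":-1,"slide":[0,0,0],"spin":-0.8},
  {"grip":-1,"slide":[0,0,0],"spin":0},
])

```text
time: 1.98
tool_pos: [0.2316, -0.4986, 0.2299]
ee_rot: [-3.141, -0.001, 1.638]
wrist_force: [-0.5, 0.8, 0.5]
width: 0.0941
finger_force: 0.0
```

```bash
cat >> h.py <<'E'
def go(x,y,z):
    s=sensors.get_obs(); r=R.from_euler('xyz',s['ee_rot'])
    print('t',round(s['time'],2),'tcp',s['tool_pos'].round(4),'rpy deg',np.degrees(s['ee_rot']).round(2),'w',round(s['width'],4),'slide',(r.inv().apply(np.array([x,y,z])-s['tool_pos'])/.5).round(4))
E
python3 -c "
from h import *
go(.3763,-.3099,.10)"
```

```text
t 1.98 tcp [ 0.2316 -0.4986  0.2299] rpy deg [-1.7998e+02 -6.0000e-02  9.3870e+01] w 0.0941 slide [0.3567 0.3142 0.26  ]
```

Emit:
arm_command([
  {"grip":-1,"slide":[0.06,0.052,0],"spin":0},
  {"grip":-1,"slide":[0.06,0.052,0],"spin":0},
  {"grip":-1,"slide":[0.06,0.052,0],"spin":0},
  {"grip":-1,"slide":[0.06,0.052,0],"spin":0},
  {"grip":-1,"slide":[0.06,0.053,0],"spin":0},
  {"grip":-1,"slide":[0.057,0.053,0],"spin":0},
  {"grip":-1,"slide":[0,0,0.08],"spin":0},
  {"grip":-1,"slide":[0,0,0.08],"spin":0},
  {"grip":-1,"slide":[0,0,0.08],"spin":0},
  {"grip":-1,"slide":[0,0,0],"spin":0},
])

```text
time: 3.22
tool_pos: [0.3741, -0.3079, 0.1068]
ee_rot: [-3.136, -0.006, 1.638]
wrist_force: [0.2, 0.0, -0.3]
width: 0.0944
finger_force: 0.0
```

```bash
python3 -c "
from h import *
go(.3763,-.3099,.030)
cv2.imwrite('pics/s1.png',np.vstack([cv2.resize(snapshot('side')[:,:,::-1][60:220,320:480],(480,480))]))"
```

```text
t 3.23 tcp [ 0.3741 -0.3079  0.1068] rpy deg [-179.68   -0.37   93.86] w 0.0944 slide [-0.0052  0.0049  0.1536]
```

View pics/s1.png

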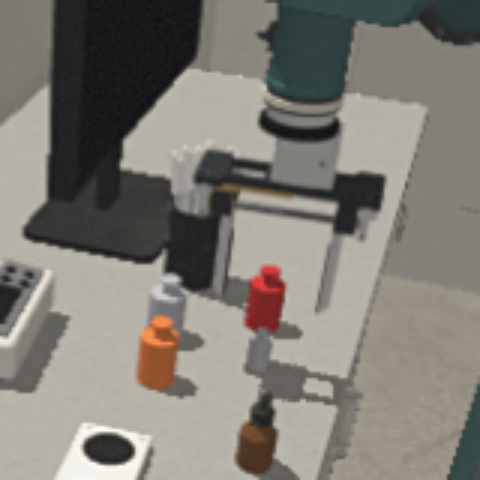

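The side crop shows the open gripper above the smallest weight (crop (258,352)), with one finger on each side and the red decoy clear. Going down.

Emit:
arm_command([
  {"grip":-1,"slide":[0,0,0],"spin":0},
  {"grip":-1,"slide":[0,0,0],"spin":0},
  {"grip":-1,"slide":[0,0,0.05],"spin":0},
  {"grip":-1,"slide":[0,0,0.05],"spin":0},
  {"grip":-1,"slide":[0,0,0.04],"spin":0},
  {"grip":-1,"slide":[0,0,0],"spin":0},
  {"grip":-1,"slide":[0,0,0],"spin":0},
])

```text
time: 4.15
tool_pos: [0.3769, -0.3109, 0.0421]
ee_rot: [3.14, 0.002, 1.639]
wrist_force: [0.4, 0.7, 0.5]
width: 0.0939
finger_force: 0.0
```

```bash
python3 -c "
from h import *
go(.3763,-.3099,.030)"
```

```text
t 4.15 tcp [ 0.3769 -0.3109  0.0421] rpy deg [1.799e+02 1.200e-01 9.390e+01] w 0.0939 slide [ 0.0022 -0.0011  0.0241]
```

Emit:
arm_command([
  {"grip":-1,"slide":[0,0,0.022],"spin":0},
  {"grip":-1,"slide":[0,0,0],"spin":0},
  {"grip":0.2,"slide":[0,0,0],"spin":0},
  {"grip":0.4,"slide":[0,0,0],"spin":0},
  {"grip":0.6,"slide":[0,0,0],"spin":0},
  {"grip":1,"slide":[0,0,0],"spin":0},
  {"grip":1,"slide":[0,0,0],"spin":0},
  {"grip":1,"slide":[0,0,0],"spin":0},
])

```text
time: 5.15
tool_pos: [0.3762, -0.3101, 0.0295]
ee_rot: [3.141, 0.0, 1.639]
wrist_force: [-0.2, 0.4, 0.3]
width: 0.0377
finger_force: 0.0
```

Still closing; a few more rows, then lift.

Emit:
arm_command([
  {"grip":1,"slide":[0,0,0],"spin":0},
  {"grip":1,"slide":[0,0,0],"spin":0},
  {"grip":1,"slide":[0,0,0],"spin":0},
  {"grip":1,"slide":[0,0,0],"spin":0},
])

```text
time: 5.65
tool_pos: [0.3761, -0.3101, 0.0295]
ee_rot: [-3.142, 0.0, 1.639]
wrist_force: [0.1, 0.2, 0.2]
width: 0.0231
finger_force: 30.0
```

Emit:
arm_command([
  {"grip":1,"slide":[0,0,-0.04],"spin":0},
  {"grip":1,"slide":[0,0,-0.08],"spin":0},
  {"grip":1,"slide":[0,0,-0.08],"spin":0},
  {"grip":1,"slide":[0,0,-0.08],"spin":0},
  {"grip":1,"slide":[0,0,0],"spin":0},
  {"grip":1,"slide":[0,0,0],"spin":0},
])

```text
time: 6.4
tool_pos: [0.3756, -0.3095, 0.1681]
ee_rot: [-3.14, -0.002, 1.639]
wrist_force: [-0.4, 0.6, -1.4]
width: 0.0231
finger_force: 30.0
```

```bash
python3 -c "
from h import *
go(.4556,.1485,.17)
im=cv2.imread('pics/top0.png')
print('fixed mark fit residual: pitch',np.diff([[.47184,-.09136],[.46618,-.01129],[.46094,.06829],[.45558,.14847]],axis=0))
cv2.imwrite('pics/s2.png',cv2.resize(snapshot('side')[:,:,::-1][60:220,320:480],(480,480)))"
```

```text
t 6.4 tcp [ 0.3756 -0.3095  0.1681] rpy deg [-1.7993e+02 -9.0000e-02  9.3910e+01] w 0.0231 slide [ 0.903   0.222  -0.0028]
fixed mark fit residual: pitch [[-0.00566  0.08007]
 [-0.00524  0.07958]
 [-0.00536  0.08018]]
```

View pics/s2.png

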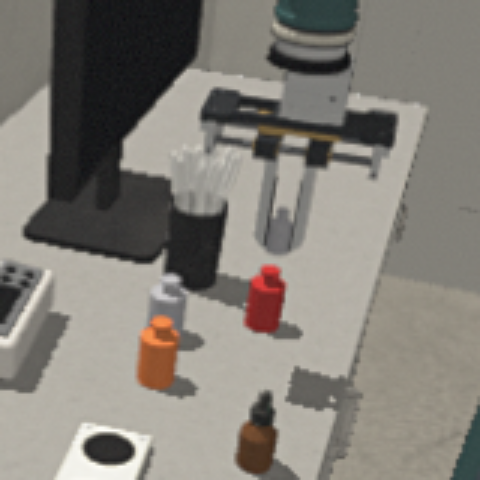

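The smallest weight hangs upright between the fingers (crop (282,230)). Carrying it to mark_1.

Emit:
arm_command([
  {"grip":1,"slide":[0.09,0.022,0],"spin":0},
  {"grip":1,"slide":[0.09,0.022,0],"spin":0},
  {"grip":1,"slide":[0.09,0.022,0],"spin":0},
  {"grip":1,"slide":[0.09,0.022,0],"spin":0},
  {"grip":1,"slide":[0.09,0.022,0],"spin":0},
  {"grip":1,"slide":[0.09,0.022,0],"spin":0},
  {"grip":1,"slide":[0.09,0.022,0],"spin":0},
  {"grip":1,"slide":[0.09,0.022,0],"spin":0},
  {"grip":1,"slide":[0.09,0.022,0],"spin":0},
  {"grip":1,"slide":[0.093,0.023,0],"spin":0},
])

```text
time: 7.7
tool_pos: [0.4545, 0.1492, 0.167]
ee_rot: [-3.138, 0.001, 1.639]
wrist_force: [-0.9, -0.2, -1.7]
width: 0.0233
finger_force: 30.0
```

Emit:
arm_command([
  {"grip":1,"slide":[0,0,0],"spin":0},
  {"grip":1,"slide":[0,0,0.08],"spin":0},
  {"grip":1,"slide":[0,0,0.08],"spin":0},
  {"grip":1,"slide":[0,0,0.05],"spin":0},
  {"grip":1,"slide":[0,0,0],"spin":0},
  {"grip":1,"slide":[0,0,0],"spin":0},
  {"grip":1,"slide":[0,0,0],"spin":0},
  {"grip":1,"slide":[0,0,0],"spin":0},
])

```text
time: 8.7
tool_pos: [0.4564, 0.148, 0.0657]
ee_rot: [3.139, -0.0, 1.639]
wrist_force: [0.3, -0.5, -0.4]
width: 0.0232
finger_force: 30.0
```

```bash
python3 -c "
from h import *
go(.4556,.1485,.0425)"
```

```text
t 8.7 tcp [0.4564 0.148  0.0657] rpy deg [ 1.7987e+02 -1.0000e-02  9.3910e+01] w 0.0232 slide [ 0.0011 -0.0016  0.0463]
```

Emit:
arm_command([
  {"grip":1,"slide":[0,-0.001,0.03],"spin":0},
  {"grip":1,"slide":[0,0,0.015],"spin":0},
  {"grip":1,"slide":[0,0,0],"spin":0},
  {"grip":1,"slide":[0,0,0],"spin":0},
  {"grip":1,"slide":[0,0,0],"spin":0},
  {"grip":1,"slide":[0,0,0],"spin":0},
])

```text
time: 9.45
tool_pos: [0.455, 0.1479, 0.0418]
ee_rot: [-3.141, 0.0, 1.639]
wrist_force: [-0.5, 0.0, -1.3]
width: 0.0233
finger_force: 30.0
```

```bash
python3 -c "
from h import *
go(.4556,.1485,.0425);print(sensors.get_obs()['wrist_force'])"
```

```text
t 9.45 tcp [0.455  0.1479 0.0418] rpy deg [-1.7999e+02  1.0000e-02  9.3910e+01] w 0.0233 slide [ 0.0012  0.0013 -0.0014]
[-5.28898008e-01  6.02470271e-04 -1.27299035e+00]
```

Emit:
arm_command([
  {"grip":0.4,"slide":[0,0,0],"spin":0},
  {"grip":0.3,"slide":[0,0,0],"spin":0},
  {"grip":0,"slide":[0,0,0],"spin":0},
  {"grip":0,"slide":[0,0,0],"spin":0},
  {"grip":-0.3,"slide":[0,0,0],"spin":0},
  {"grip":-1,"slide":[0,0,-0.06],"spin":0},
  {"grip":-1,"slide":[0,0,-0.08],"spin":0},
  {"grip":-1,"slide":[0,0,-0.08],"spin":0},
  {"grip":-1,"slide":[0,0,-0.06],"spin":0},
])

```text
time: 10.58
tool_pos: [0.4555, 0.148, 0.184]
ee_rot: [3.139, -0.0, 1.639]
wrist_force: [-0.0, 0.3, 0.0]
width: 0.0923
finger_force: 0.0
```

```bash
python3 -c "
from h import *
go(.4853,-.3290,.18)"
```

```text
t 10.57 tcp [0.4555 0.148  0.184 ] rpy deg [ 1.7988e+02 -1.0000e-02  9.3910e+01] w 0.0923 slide [-0.9558 -0.0056  0.0079]
```

Emit:
arm_command([
  {"grip":-1,"slide":[-0.1,0,0],"spin":0},
  {"grip":-1,"slide":[-0.1,0,0],"spin":0},
  {"grip":-1,"slide":[-0.1,0,0],"spin":0},
  {"grip":-1,"slide":[-0.1,0,0],"spin":0},
  {"grip":-1,"slide":[-0.1,0,0],"spin":0},
  {"grip":-1,"slide":[-0.1,0,0],"spin":0},
  {"grip":-1,"slide":[-0.1,0,0],"spin":0},
  {"grip":-1,"slide":[-0.1,0,0],"spin":0},
  {"grip":-1,"slide":[-0.1,0,0],"spin":0},
  {"grip":-1,"slide":[-0.055,-0.006,0],"spin":0},
])

```text
time: 11.82
tool_pos: [0.4843, -0.3311, 0.1814]
ee_rot: [-3.141, 0.0, 1.637]
wrist_force: [-0.2, 1.3, 0.1]
width: 0.0939
finger_force: 0.0
```

Emit:
arm_command([
  {"grip":-1,"slide":[0,0,0],"spin":0},
  {"grip":-1,"slide":[0,0,0.05],"spin":0},
  {"grip":-1,"slide":[0,0,0.05],"spin":0},
  {"grip":-1,"slide":[0,0,0],"spin":0},
  {"grip":-1,"slide":[0,0,0],"spin":0},
  {"grip":-1,"slide":[0,0,0],"spin":0},
])

```text
time: 12.58
tool_pos: [0.4855, -0.3288, 0.1338]
ee_rot: [3.139, 0.002, 1.64]
wrist_force: [-0.2, 0.3, 0.8]
width: 0.094
finger_force: 0.0
```

```bash
python3 -c "
from h import *
go(.4853,-.3290,.041)
print(proj('top',[.4556,.1485,.032]))
im=snapshot('top')[:,:,::-1];cv2.imwrite('pics/t3.png',cv2.resize(im[180:290,230:490],None,fx=3,fy=3))"
```

```text
t 12.57 tcp [ 0.4855 -0.3288  0.1338] rpy deg [1.7987e+02 1.2000e-01 9.3940e+01] w 0.094 slide [ 1.000e-04 -8.000e-04  1.856e-01]
[249.7536634  240.78402157]
```

View pics/t3.png

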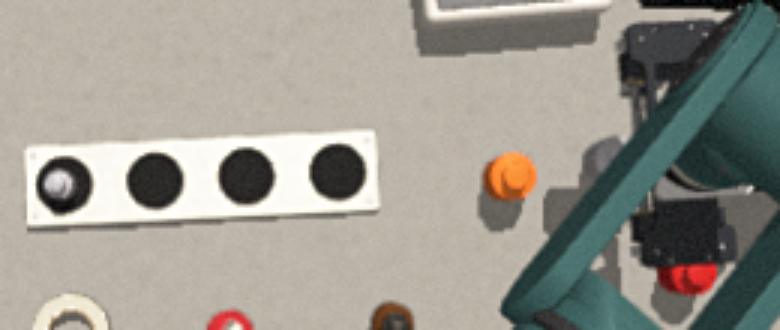

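The smallest stands on mark_1 at px (250,241), against a predicted (249.8,240.8). The gripper is over the second weight. Going down.

Emit:
arm_command([
  {"grip":-1,"slide":[0,0,0.05],"spin":0},
  {"grip":-1,"slide":[0,0,0.05],"spin":0},
  {"grip":-1,"slide":[0,0,0.04],"spin":0},
  {"grip":-1,"slide":[0,0,0.045],"spin":0},
  {"grip":-1,"slide":[0,0,0],"spin":0},
  {"grip":-1,"slide":[0,0,0],"spin":0},
  {"grip":-1,"slide":[0,0,0],"spin":0},
  {"grip":0.1,"slide":[0,0,0],"spin":0},
  {"grip":1,"slide":[0,0,0],"spin":0},
  {"grip":1,"slide":[0,0,0],"spin":0},
])

```text
time: 13.88
tool_pos: [0.4847, -0.3287, 0.0397]
ee_rot: [3.141, 0.0, 1.639]
wrist_force: [0.2, 0.2, 0.1]
width: 0.0671
finger_force: 0.0
```

Emit:
arm_command([
  {"grip":1,"slide":[0,0,0],"spin":0},
  {"grip":1,"slide":[0,0,0],"spin":0},
  {"grip":1,"slide":[0,0,0],"spin":0},
  {"grip":1,"slide":[0,0,0],"spin":0},
  {"grip":1,"slide":[0,0,0],"spin":0},
])

```text
time: 14.5
tool_pos: [0.4847, -0.3287, 0.0395]
ee_rot: [3.142, 0.0, 1.639]
wrist_force: [-0.1, 0.3, -0.5]
width: 0.0393
finger_force: 30.0
```

Emit:
arm_command([
  {"grip":1,"slide":[0,0,-0.05],"spin":0},
  {"grip":1,"slide":[0,0,-0.07],"spin":0},
  {"grip":1,"slide":[0,0,-0.08],"spin":0},
  {"grip":1,"slide":[0,0,-0.06],"spin":0},
  {"grip":1,"slide":[0,0,0],"spin":0},
])

```text
time: 15.12
tool_pos: [0.4857, -0.3295, 0.1719]
ee_rot: [3.138, 0.004, 1.639]
wrist_force: [0.0, -0.3, -2.5]
width: 0.0395
finger_force: 30.0
```

Emit:
arm_command([
  {"grip":1,"slide":[0.08,0.001,0],"spin":0},
  {"grip":1,"slide":[0.08,0.001,0],"spin":0},
  {"grip":1,"slide":[0.08,0.001,0],"spin":0},
  {"grip":1,"slide":[0.08,0.001,0],"spin":0},
  {"grip":1,"slide":[0.08,0.001,0],"spin":0},
  {"grip":1,"slide":[0.08,0.001,0],"spin":0},
  {"grip":1,"slide":[0.08,0,0],"spin":0},
  {"grip":1,"slide":[0.076,0,0],"spin":0},
  {"grip":1,"slide":[0,0,0],"spin":0},
  {"grip":1,"slide":[0,0,0],"spin":0},
])

```text
time: 16.38
tool_pos: [0.4651, -0.0114, 0.1676]
ee_rot: [-3.138, 0.0, 1.639]
wrist_force: [0.4, -0.6, -3.5]
width: 0.0393
finger_force: 30.0
```

Emit:
arm_command([
  {"grip":1,"slide":[0,0,0.06],"spin":0},
  {"grip":1,"slide":[0,0,0.06],"spin":0},
  {"grip":1,"slide":[0,0,0.06],"spin":0},
  {"grip":1,"slide":[0,0,0.03],"spin":0},
  {"grip":1,"slide":[0,0,0],"spin":0},
  {"grip":1,"slide":[0,0,0],"spin":0},
  {"grip":1,"slide":[0,0,0],"spin":0},
  {"grip":1,"slide":[0,0,0],"spin":0},
])

```text
time: 17.38
tool_pos: [0.4666, -0.0113, 0.0655]
ee_rot: [3.14, 0.0, 1.639]
wrist_force: [-0.0, 0.5, -2.9]
width: 0.0392
finger_force: 30.0
```

```bash
python3 -c "
from h import *
go(.4662,-.0113,.0517)"
```

```text
t 17.38 tcp [ 0.4666 -0.0113  0.0655] rpy deg [1.7989e+02 3.0000e-02 9.3920e+01] w 0.0392 slide [ 0.0001 -0.0009  0.0275]
```

Emit:
arm_command([
  {"grip":1,"slide":[0,0,0.015],"spin":0},
  {"grip":1,"slide":[0,0,0.01],"spin":0},
  {"grip":1,"slide":[0,0,0],"spin":0},
  {"grip":1,"slide":[0,0,0],"spin":0},
  {"grip":1,"slide":[0,0,0],"spin":0},
  {"grip":1,"slide":[0,0,0],"spin":0},
])

```text
time: 18.12
tool_pos: [0.4659, -0.0112, 0.0519]
ee_rot: [-3.142, 0.0, 1.639]
wrist_force: [-0.7, -0.4, -3.3]
width: 0.0392
finger_force: 30.0
```

Emit:
arm_command([
  {"grip":0.1,"slide":[0,0,0],"spin":0},
  {"grip":0,"slide":[0,0,0],"spin":0},
  {"grip":-0.2,"slide":[0,0,0],"spin":0},
  {"grip":-0.4,"slide":[0,0,0],"spin":0},
  {"grip":-1,"slide":[0,0,0],"spin":0},
  {"grip":-1,"slide":[0,0,-0.06],"spin":0},
  {"grip":-1,"slide":[0,0,-0.08],"spin":0},
  {"grip":-1,"slide":[0,0,-0.08],"spin":0},
  {"grip":-1,"slide":[0,0,-0.06],"spin":0},
  {"grip":-1,"slide":[0,0,0],"spin":0},
])

```text
time: 19.38
tool_pos: [0.4676, -0.0114, 0.1947]
ee_rot: [3.135, 0.001, 1.639]
wrist_force: [0.2, -0.4, 0.0]
width: 0.0937
finger_force: 0.0
```

```bash
python3 -c "
from h import *
go(.3769,.2904,.15)"
```

```text
t 19.38 tcp [ 0.4676 -0.0114  0.1947] rpy deg [1.7965e+02 8.0000e-02 9.3910e+01] w 0.0937 slide [ 0.6148 -0.1402  0.0877]
```

Emit:
arm_command([
  {"grip":-1,"slide":[0.08,-0.018,0],"spin":0},
  {"grip":-1,"slide":[0.08,-0.018,0],"spin":0},
  {"grip":-1,"slide":[0.08,-0.018,0],"spin":0},
  {"grip":-1,"slide":[0.08,-0.018,0],"spin":0},
  {"grip":-1,"slide":[0.08,-0.018,0],"spin":0},
  {"grip":-1,"slide":[0.08,-0.018,0],"spin":0},
  {"grip":-1,"slide":[0.08,-0.018,0],"spin":0},
  {"grip":-1,"slide":[0.055,-0.011,0.08],"spin":0},
  {"grip":-1,"slide":[0,0,0],"spin":0},
  {"grip":-1,"slide":[0,0,0],"spin":0},
])

```text
time: 20.62
tool_pos: [0.3765, 0.2901, 0.1513]
ee_rot: [-3.14, 0.002, 1.639]
wrist_force: [1.1, 0.8, 0.3]
width: 0.0941
finger_force: 0.0
```

Emit:
arm_command([
  {"grip":-1,"slide":[0,0,0],"spin":0},
  {"grip":-1,"slide":[0,0,0],"spin":0},
])

```text
time: 20.88
tool_pos: [0.3775, 0.2904, 0.1531]
ee_rot: [3.14, -0.001, 1.638]
wrist_force: [0.2, 0.7, -0.1]
width: 0.0941
finger_force: 0.0
```

```bash
python3 -c "
from h import *
go(.3769,.2904,.053)"
```

```text
t 20.88 tcp [0.3775 0.2904 0.1531] rpy deg [ 1.7988e+02 -4.0000e-02  9.3830e+01] w 0.0941 slide [-2.000e-04 -1.700e-03  2.002e-01]
```

Emit:
arm_command([
  {"grip":-1,"slide":[0,0,0.05],"spin":0},
  {"grip":-1,"slide":[0,0,0.05],"spin":0},
  {"grip":-1,"slide":[0,0,0.05],"spin":0},
  {"grip":-1,"slide":[0,0,0.05],"spin":0},
  {"grip":-1,"slide":[0,0,0],"spin":0},
  {"grip":-1,"slide":[0,0,0],"spin":0},
  {"grip":-1,"slide":[0,0,0],"spin":0},
  {"grip":0,"slide":[0,0,0],"spin":0},
  {"grip":1,"slide":[0,0,0],"spin":0},
  {"grip":1,"slide":[0,0,0],"spin":0},
])

```text
time: 22.12
tool_pos: [0.3767, 0.2909, 0.0521]
ee_rot: [3.141, -0.0, 1.639]
wrist_force: [-0.5, 0.3, -0.5]
width: 0.0674
finger_force: 0.0
```

Emit:
arm_command([
  {"grip":1,"slide":[0,0,0],"spin":0},
  {"grip":1,"slide":[0,0,0],"spin":0},
  {"grip":1,"slide":[0,0,0],"spin":0},
  {"grip":1,"slide":[0,0,0],"spin":0},
])

```text
time: 22.62
tool_pos: [0.3765, 0.2909, 0.0519]
ee_rot: [-3.141, 0.0, 1.639]
wrist_force: [0.2, -0.4, -0.2]
width: 0.0492
finger_force: 30.0
```

```bash
python3 -c "
from h import *
go(.4718,-.0914,.2)"
```

```text
t 22.62 tcp [0.3765 0.2909 0.0519] rpy deg [-1.7999e+02  1.0000e-02  9.3910e+01] w 0.0492 slide [-0.7758  0.1379 -0.2962]
```

Emit:
arm_command([
  {"grip":1,"slide":[0,0,-0.02],"spin":0},
  {"grip":1,"slide":[0,0,-0.04],"spin":0},
  {"grip":1,"slide":[0,0,-0.06],"spin":0},
  {"grip":1,"slide":[0,0,-0.06],"spin":0},
  {"grip":1,"slide":[0,0,-0.06],"spin":0},
  {"grip":1,"slide":[0,0,-0.04],"spin":0},
  {"grip":1,"slide":[0,0,-0.02],"spin":0},
  {"grip":1,"slide":[0,0,0],"spin":0},
  {"grip":1,"slide":[0,0,0],"spin":0},
])

```text
time: 23.75
tool_pos: [0.3759, 0.2904, 0.2003]
ee_rot: [-3.139, 0.002, 1.639]
wrist_force: [-0.4, -0.4, -6.3]
width: 0.0493
finger_force: 30.0
```

```bash
python3 -c "
from h import *
go(.4718,-.0914,.2)
im=snapshot('side')[:,:,::-1];cv2.imwrite('pics/s4.png',cv2.resize(im[140:360,200:440],None,fx=2.5,fy=2.5))"
```

```text
t 23.75 tcp [0.3759 0.2904 0.2003] rpy deg [-1.7984e+02  9.0000e-02  9.3910e+01] w 0.0493 slide [-0.775   0.1392  0.0014]
```

View pics/s4.png

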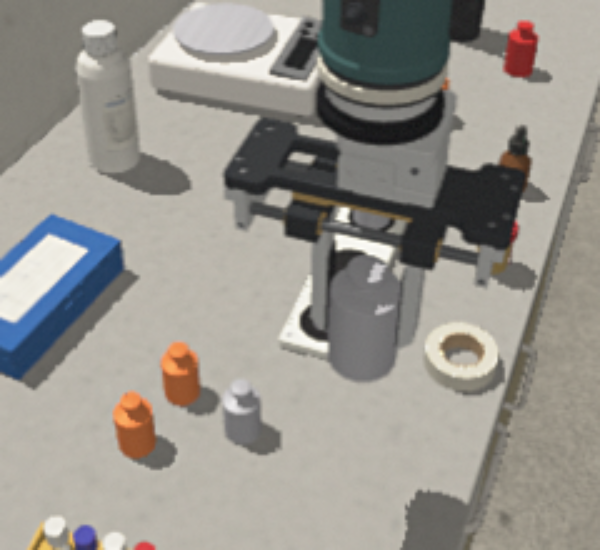

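The largest hangs upright between the fingers (crop (362,320)). Carrying it to mark_4.

Emit:
arm_command([
  {"grip":1,"slide":[-0.05,0.01,0],"spin":0},
  {"grip":1,"slide":[-0.08,0.014,0],"spin":0},
  {"grip":1,"slide":[-0.08,0.014,0],"spin":0},
  {"grip":1,"slide":[-0.08,0.014,0],"spin":0},
  {"grip":1,"slide":[-0.09,0.016,0],"spin":0},
  {"grip":1,"slide":[-0.09,0.016,0],"spin":0},
  {"grip":1,"slide":[-0.09,0.016,0],"spin":0},
  {"grip":1,"slide":[-0.08,0.014,0],"spin":0},
  {"grip":1,"slide":[-0.08,0.014,0],"spin":0},
  {"grip":1,"slide":[-0.055,0.01,0],"spin":0},
])

```text
time: 25.05
tool_pos: [0.4716, -0.0927, 0.2007]
ee_rot: [-3.14, -0.0, 1.638]
wrist_force: [0.3, 0.3, -7.6]
width: 0.049
finger_force: 30.0
```

Emit:
arm_command([
  {"grip":1,"slide":[0,0,0],"spin":0},
  {"grip":1,"slide":[0,0,0],"spin":0},
  {"grip":1,"slide":[0,0,0.05],"spin":0},
  {"grip":1,"slide":[0,0,0.06],"spin":0},
  {"grip":1,"slide":[0,0,0.06],"spin":0},
  {"grip":1,"slide":[0,0,0.05],"spin":0},
  {"grip":1,"slide":[0,0,0.02],"spin":0},
  {"grip":1,"slide":[0,0,0],"spin":0},
  {"grip":1,"slide":[0,0,0],"spin":0},
  {"grip":1,"slide":[0,0,0],"spin":0},
])

```text
time: 26.3
tool_pos: [0.4729, -0.0913, 0.0834]
ee_rot: [3.139, 0.001, 1.639]
wrist_force: [-0.2, 0.1, -8.2]
width: 0.0488
finger_force: 30.0
```

```bash
python3 -c "
from h import *
go(.4718,-.0914,.0640)"
```

```text
t 26.3 tcp [ 0.4729 -0.0913  0.0834] rpy deg [1.7985e+02 6.0000e-02 9.3920e+01] w 0.0488 slide [-0.0001 -0.0023  0.0389]
```

Emit:
arm_command([
  {"grip":1,"slide":[0,-0.001,0.02],"spin":0},
  {"grip":1,"slide":[0,0,0.015],"spin":0},
  {"grip":1,"slide":[0,0,0],"spin":0},
  {"grip":1,"slide":[0,0,0],"spin":0},
  {"grip":1,"slide":[0,0,0],"spin":0},
  {"grip":1,"slide":[0,0,0],"spin":0},
  {"grip":1,"slide":[0,0,0],"spin":0},
])

```text
time: 27.18
tool_pos: [0.4714, -0.091, 0.0645]
ee_rot: [3.142, 0.0, 1.639]
wrist_force: [-0.0, 0.6, -7.3]
width: 0.049
finger_force: 30.0
```

Emit:
arm_command([
  {"grip":1,"slide":[0,0,0.001],"spin":0},
  {"grip":0,"slide":[0,0,0],"spin":0},
  {"grip":-0.2,"slide":[0,0,0],"spin":0},
  {"grip":-0.5,"slide":[0,0,0],"spin":0},
  {"grip":-1,"slide":[0,0,0],"spin":0},
  {"grip":-1,"slide":[0,0,0],"spin":0},
  {"grip":-1,"slide":[0,0,-0.06],"spin":0},
  {"grip":-1,"slide":[0,0,-0.08],"spin":0},
  {"grip":-1,"slide":[0,0,-0.08],"spin":0},
  {"grip":-1,"slide":[0,0,-0.04],"spin":0},
])

```text
time: 28.42
tool_pos: [0.4724, -0.0914, 0.197]
ee_rot: [3.137, 0.002, 1.639]
wrist_force: [0.0, -0.4, 0.6]
width: 0.0941
finger_force: 0.0
```

```bash
python3 -c "
from h import *
go(.4784,.2815,.15)"
```

```text
t 28.43 tcp [ 0.4724 -0.0914  0.197 ] rpy deg [1.7976e+02 1.0000e-01 9.3910e+01] w 0.0941 slide [0.7433 0.0624 0.093 ]
```

Emit:
arm_command([
  {"grip":-1,"slide":[0.074,0.006,0],"spin":0},
  {"grip":-1,"slide":[0.074,0.006,0],"spin":0},
  {"grip":-1,"slide":[0.074,0.006,0],"spin":0},
  {"grip":-1,"slide":[0.074,0.006,0],"spin":0},
  {"grip":-1,"slide":[0.074,0.006,0],"spin":0},
  {"grip":-1,"slide":[0.074,0.006,0],"spin":0},
  {"grip":-1,"slide":[0.074,0.006,0],"spin":0},
  {"grip":-1,"slide":[0.074,0.006,0],"spin":0},
  {"grip":-1,"slide":[0.074,0.006,0],"spin":0},
  {"grip":-1,"slide":[0.077,0.009,0],"spin":0},
])

```text
time: 29.68
tool_pos: [0.4774, 0.283, 0.1941]
ee_rot: [3.141, 0.0, 1.639]
wrist_force: [0.8, -0.6, -0.4]
width: 0.0937
finger_force: 0.0
```

Emit:
arm_command([
  {"grip":-1,"slide":[0,0,0],"spin":1},
  {"grip":-1,"slide":[0,0,0],"spin":1},
  {"grip":-1,"slide":[0,0,0],"spin":1},
  {"grip":-1,"slide":[0,0,0],"spin":1},
  {"grip":-1,"slide":[0,0,0],"spin":1},
  {"grip":-1,"slide":[0,0,0],"spin":1},
  {"grip":-1,"slide":[0,0,0],"spin":1},
  {"grip":-1,"slide":[0,0,0],"spin":1},
  {"grip":-1,"slide":[0,0,0],"spin":1},
  {"grip":-1,"slide":[0,0,0],"spin":1},
])

```text
time: 30.92
tool_pos: [0.4775, 0.2817, 0.1939]
ee_rot: [3.142, 0.0, 0.764]
wrist_force: [0.1, -0.2, 0.3]
width: 0.0941
finger_force: 0.0
```

Emit:
arm_command([
  {"grip":-1,"slide":[0,0,0],"spin":1},
  {"grip":-1,"slide":[0,0,0],"spin":1},
  {"grip":-1,"slide":[0,0,0],"spin":1},
  {"grip":-1,"slide":[0,0,0],"spin":1},
  {"grip":-1,"slide":[0,0,0.08],"spin":0},
  {"grip":-1,"slide":[0,0,0.08],"spin":0},
  {"grip":-1,"slide":[0,0,0],"spin":0},
  {"grip":-1,"slide":[0,0,0],"spin":0},
  {"grip":-1,"slide":[0,0,0],"spin":0},
])

```text
time: 32.05
tool_pos: [0.4789, 0.2824, 0.1165]
ee_rot: [-3.142, -0.004, 0.417]
wrist_force: [0.2, 0.6, 0.2]
width: 0.0939
finger_force: 0.0
```

```bash
python3 -c "
from h import *
go(.4784,.2815,.033)
im=snapshot('side')[:,:,::-1];cv2.imwrite('pics/s5.png',cv2.resize(im[140:360,200:440],None,fx=2.5,fy=2.5))"
```

```text
t 32.05 tcp [0.4789 0.2824 0.1165] rpy deg [-180.     -0.26   23.91] w 0.0939 slide [-0.0023  0.0012  0.1671]
```

View pics/s5.png

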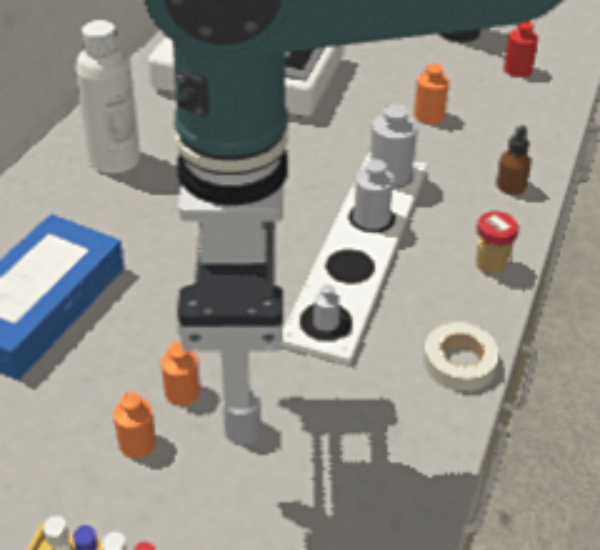

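The three placed weights stand on marks 1, 3 and 4. The gripper is above the third weight (crop (242,420)), clear of the orange decoys. Descending.

Emit:
arm_command([
  {"grip":-1,"slide":[0,0,0.05],"spin":0},
  {"grip":-1,"slide":[0,0,0.05],"spin":0},
  {"grip":-1,"slide":[0,0,0.04],"spin":0},
  {"grip":-1,"slide":[0,0,0.022],"spin":0},
  {"grip":-1,"slide":[0,0,0],"spin":0},
  {"grip":-1,"slide":[0,0,0],"spin":0},
  {"grip":0,"slide":[0,0,0],"spin":0},
  {"grip":0.3,"slide":[0,0,0],"spin":0},
  {"grip":1,"slide":[0,0,0],"spin":0},
  {"grip":1,"slide":[0,0,0],"spin":0},
])

```text
time: 33.35
tool_pos: [0.4775, 0.2817, 0.033]
ee_rot: [3.142, -0.0, 0.417]
wrist_force: [-0.4, 0.1, -0.9]
width: 0.0573
finger_force: 0.0
```

Emit:
arm_command([
  {"grip":1,"slide":[0,0,0],"spin":0},
  {"grip":1,"slide":[0,0,0],"spin":0},
  {"grip":1,"slide":[0,0,0],"spin":0},
  {"grip":1,"slide":[0,0,0],"spin":0},
  {"grip":1,"slide":[0,0,0],"spin":0},
])

```text
time: 33.98
tool_pos: [0.4774, 0.2819, 0.0329]
ee_rot: [-3.141, -0.0, 0.417]
wrist_force: [-0.2, 0.7, -0.5]
width: 0.0317
finger_force: 30.0
```

Emit:
arm_command([
  {"grip":1,"slide":[0,0,-0.04],"spin":0},
  {"grip":1,"slide":[0,0,-0.08],"spin":0},
  {"grip":1,"slide":[0,0,-0.08],"spin":0},
  {"grip":1,"slide":[0,0,-0.08],"spin":0},
  {"grip":1,"slide":[0,0,-0.04],"spin":0},
  {"grip":1,"slide":[0,0,0],"spin":-1},
  {"grip":1,"slide":[0,0,0],"spin":-1},
  {"grip":1,"slide":[0,0,0],"spin":-1},
  {"grip":1,"slide":[0,0,0],"spin":-1},
  {"grip":1,"slide":[0,0,0],"spin":-1},
])

```text
time: 35.22
tool_pos: [0.4772, 0.2813, 0.1921]
ee_rot: [-3.141, 0.002, 0.856]
wrist_force: [0.3, 0.6, -2.4]
width: 0.0315
finger_force: 30.0
```

Emit:
arm_command([
  {"grip":1,"slide":[0,0,0],"spin":-1},
  {"grip":1,"slide":[0,0,0],"spin":-1},
  {"grip":1,"slide":[0,0,0],"spin":-1},
  {"grip":1,"slide":[0,0,0],"spin":-1},
  {"grip":1,"slide":[0,0,0],"spin":-1},
  {"grip":1,"slide":[0,0,0],"spin":-1},
  {"grip":1,"slide":[0,0,0],"spin":-1},
  {"grip":1,"slide":[0,0,0],"spin":-1},
  {"grip":1,"slide":[0,0,0],"spin":-1},
  {"grip":1,"slide":[0,0,0],"spin":0},
])

```text
time: 36.48
tool_pos: [0.4772, 0.2814, 0.1922]
ee_rot: [-3.14, 0.001, 1.638]
wrist_force: [-0.2, -0.4, -2.5]
width: 0.0315
finger_force: 30.0
```

```bash
python3 -c "
from h import *
go(.4609,.0683,.0452)"
```

```text
t 36.48 tcp [0.4772 0.2814 0.1922] rpy deg [-1.7993e+02  5.0000e-02  9.3850e+01] w 0.0315 slide [-0.4228 -0.0608  0.2945]
```

Emit:
arm_command([
  {"grip":1,"slide":[-0.06,-0.009,0],"spin":0},
  {"grip":1,"slide":[-0.08,-0.011,0],"spin":0},
  {"grip":1,"slide":[-0.08,-0.011,0],"spin":0},
  {"grip":1,"slide":[-0.08,-0.011,0],"spin":0},
  {"grip":1,"slide":[-0.08,-0.011,0],"spin":0},
  {"grip":1,"slide":[-0.043,-0.008,0],"spin":0},
  {"grip":1,"slide":[0,0,0],"spin":0},
  {"grip":1,"slide":[0,0,0],"spin":0},
  {"grip":1,"slide":[0,0,0],"spin":0},
])

```text
time: 37.6
tool_pos: [0.4615, 0.0695, 0.1929]
ee_rot: [-3.142, -0.0, 1.64]
wrist_force: [-0.2, -0.5, -1.9]
width: 0.0315
finger_force: 30.0
```

Emit:
arm_command([
  {"grip":1,"slide":[0,0,0.07],"spin":0},
  {"grip":1,"slide":[0,0,0.08],"spin":0},
  {"grip":1,"slide":[0,0,0.07],"spin":0},
  {"grip":1,"slide":[0,0,0.04],"spin":0},
  {"grip":1,"slide":[0,0,0],"spin":0},
  {"grip":1,"slide":[0,0,0],"spin":0},
  {"grip":1,"slide":[0,0,0],"spin":0},
  {"grip":1,"slide":[0,0,0],"spin":0},
  {"grip":1,"slide":[0,0,0],"spin":0},
])

```text
time: 38.72
tool_pos: [0.4618, 0.0686, 0.0635]
ee_rot: [3.141, 0.0, 1.639]
wrist_force: [-0.8, -0.1, -2.0]
width: 0.0316
finger_force: 30.0
```

```bash
python3 -c "
from h import *
go(.4609,.0683,.0452)"
```

```text
t 38.73 tcp [0.4618 0.0686 0.0635] rpy deg [1.7994e+02 1.0000e-02 9.3910e+01] w 0.0316 slide [-0.0005 -0.0019  0.0366]
```

Emit:
arm_command([
  {"grip":1,"slide":[0,-0.001,0.02],"spin":0},
  {"grip":1,"slide":[0,0,0.015],"spin":0},
  {"grip":1,"slide":[0,0,0],"spin":0},
  {"grip":1,"slide":[0,0,0],"spin":0},
  {"grip":1,"slide":[0,0,0],"spin":0},
  {"grip":1,"slide":[0,0,0],"spin":0},
  {"grip":1,"slide":[0,0,0],"spin":0},
])

```text
time: 39.6
tool_pos: [0.461, 0.0686, 0.0455]
ee_rot: [3.142, 0.0, 1.639]
wrist_force: [1.0, -0.7, -1.3]
width: 0.0316
finger_force: 30.0
```

Bottom is within about 0.5 mm of the strip. Release, lift, and move the arm clear for a check.

Emit:
arm_command([
  {"grip":1,"slide":[0,0,0.001],"spin":0},
  {"grip":0.2,"slide":[0,0,0],"spin":0},
  {"grip":0,"slide":[0,0,0],"spin":0},
  {"grip":-0.4,"slide":[0,0,0],"spin":0},
  {"grip":-1,"slide":[0,0,0],"spin":0},
  {"grip":-1,"slide":[0,0,0],"spin":0},
  {"grip":-1,"slide":[0,0,-0.06],"spin":0},
  {"grip":-1,"slide":[0,0,-0.08],"spin":0},
  {"grip":-1,"slide":[0,0,-0.08],"spin":0},
  {"grip":-1,"slide":[0,0,-0.06],"spin":0},
])

```text
time: 40.85
tool_pos: [0.4614, 0.0686, 0.187]
ee_rot: [3.139, 0.0, 1.639]
wrist_force: [0.3, 0.6, 0.6]
width: 0.0938
finger_force: 0.0
```

Emit:
arm_command([
  {"grip":-1,"slide":[0.08,0,0],"spin":0},
  {"grip":-1,"slide":[0.08,0,0],"spin":0},
  {"grip":-1,"slide":[0.08,0,0],"spin":0},
  {"grip":-1,"slide":[0.08,-0.03,0],"spin":0},
  {"grip":-1,"slide":[0.08,-0.03,0],"spin":0},
  {"grip":-1,"slide":[0.08,-0.03,0],"spin":0},
  {"grip":-1,"slide":[0,0,0],"spin":0},
  {"grip":-1,"slide":[0,0,0],"spin":0},
])

```text
time: 41.85
tool_pos: [0.3998, 0.3046, 0.1848]
ee_rot: [3.142, 0.001, 1.639]
wrist_force: [0.6, 0.4, 0.2]
width: 0.094
finger_force: 0.0
```

```bash
python3 -c "
from h import *
go(.4609,.0683,.0452)
for n,M,h in((4,(.4718,-.0914),.08),(3,(.4662,-.0113),.066),(2,(.4609,.0683),.054),(1,(.4556,.1485),.044)):
    print(n,proj('top',[*M,h]).round(1),proj('side',[*M,h]).round(1))
a=snapshot('top')[:,:,::-1];b=snapshot('side')[:,:,::-1]
cv2.imwrite('pics/t6.png',np.vstack([cv2.resize(a[205:270,230:365],(810,390))[:,:800],cv2.resize(b[170:300,290:410],(0,0),fx=1.6,fy=1.6,dst=None) if 0 else np.hstack([cv2.resize(b[190:290,305:385],(168,210)),np.zeros((210,632,3),'uint8')])]))"
```

```text
t 41.85 tcp [0.3998 0.3046 0.1848] rpy deg [1.800e+02 5.000e-02 9.392e+01] w 0.094 slide [-0.4797  0.0895  0.2796]
4 [343.3 235.5] [357.4 189.8]
3 [311.1 237.4] [349.3 210.9]
2 [279.9 239.1] [340.4 233.7]
1 [249.1 240.6] [330.2 258.7]
```

View pics/t6.png

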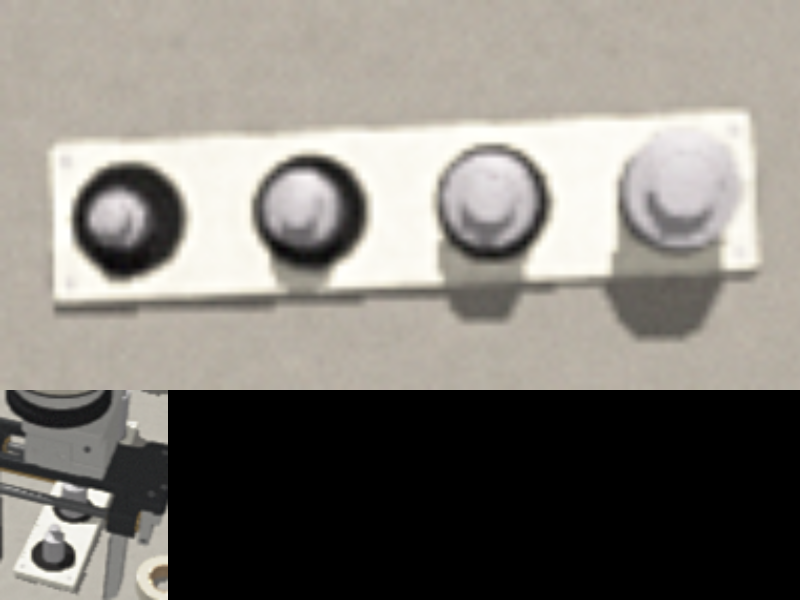

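All four stand upright and centred. The knobs are at px (248.8,241.3), (279.5,239.2), (311.3,237.3) and (343.5,236.2), each within 1 px (about 2 mm) of the prediction, and the arm is clear. Handing in.

```bash
python3 -c "
from bench import ticket
print(ticket.close_job())"
```

```text
the job is handed in; nothing more can be done
None
```

The four steel weights stand upright on the strip, each within about 2 mm of its mark in the last camera check: largest on mark_4 (nearest the balance), second on mark_3, third on mark_2 and smallest on mark_1; I handed the job in at about 42 s, and no verdict came back.

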